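Set a tripod leg to length and squeeze its cam lever shut

ROBOT

A 6-joint arm with a two-finger parallel gripper is mounted at the origin on a cart in front of the work surface, level with it; the furniture and walls round the work are solid. World frame = base frame: x ahead of the robot, y to its left, z up, the work surface at z = 0. Lengths are in mm, angles in rad, forces in N, time in s.
With the tool pointing down it reaches from about 275 to 1000 mm from the base axis. Payload 8.4 kg.
Tool frame: the origin (TCP) lies midway between the tips of the shut fingers; the grasp point (between the pads) lies 19 mm behind it; z points along the fingers, y is the line along which they close (so a half turn about z gives the same grasp; the last joint's range is limited). The gripper opens to 85 mm and grips with 20 to 120 N. Pads are 22 mm wide; open, the fingers measure 114 mm over their backs; the gripper's body (76 mm by 85 mm) begins 54 mm behind the grasp point. The pads swing forward as they close: fully open they stand 13 mm farther back than shut.
Start: joints at [1.146, 0.353, 1.633, -0, 1.155, -0.002], TCP at [256.446, 569.968, 231.281] pointing down, gripper open.
Joint ranges: [-2.63, 2.63], [-0.92, 2.1], [0.06, 2.66], [-1.3, 4.44], [0, 2.69], [-3.02, 3.02]. Speed limits (rad/s): [2.22, 2.22, 2.79, 3.14, 3.14, 3.14].

INTERFACE

Orientations are given as a unit quaternion [x, y, z, w].
In Python, from bench import observe, grab_frame, calibration, sign_off gives the robot as it stands.
- The arm moves only by the tool drive_tool, never from a script. Its argument "increments" is a list of rows, each a list of 3 entries, a list of its own where there are three numbers: the shift along the world's x, y, z in mm, then the turn about the world's z in degrees, then the closure, from 0 (fully open) to 1 (shut). A call has 1 to 8 rows; each row shifts and turns the commanded pose from where the row before left it; what a row does not reach is not made up. A row lasts 1/8 s, in which the tool goes at most 62.5 mm and 10.7 degrees, less where a joint would pass 70% of its speed; a pose out of reach is approached as far as the arm can. A call is refused whole if a number of a shift passes 62.5 or a number of a turn 10.7, either way. A call with a gripper value outside its range is refused whole. The fingers move at their own pace and stop on an object; "squeeze" is the grip in N (left out, the last holds). Time passes only in rows, so rows that do not move let the fingers close. It gives the time, the measured TCP pose, the force, the opening and the grip force at its end, in the units of the state.
- observe(): the state, without advancing time (a new reading comes with each control period).
- grab_frame(name): name is "side" or "top"; returns the picture (400x640x3 uint8, red, green, blue); there is no depth.
- calibration(name): a dict with "fx", "fy", "cx", "cy" (pixels), "k1" (the pictures are not rectified: a ray, as slopes to the right and down, at radius r is drawn at 1 + k1 r^2 times it, then the intrinsics apply), "R" (3x3) and "t" (3): a world point X has camera coordinates R X + t. Camera axes: x right, y down, z forward; pixel columns grow to the right and rows downward; lengths in mm; the calibration is good to about 2 mm. A picture is of the moment at which its call begins. calibration takes no time and is no camera call.
- sign_off(): hands the job in; it is judged then, once.
The state is a dict: "t": time; "joint_pos": joint angles; "joint_vel": joint speeds; "joint_efforts": joint torques, N m; "eef_pos": TCP position; "orientation": TCP orientation; "contact_force": force on the tool from outside, world axes, zero at the start; "wrist_torque": the same for the moment, N m; "opening": finger opening in mm; "finger_force": force on a finger pad.
Only numpy, scipy, OpenCV 4.12 (cv2) and the standard library are available. Lean on these libraries where they do the work, as an engineer would, in place of code of your own. Each camera call takes 0.05 s, during which the arm holds its last target. There are 200 camera calls.

TASK

Draw the spring-loaded tripod leg out of its tube until its white needle stands opposite the red pointer, and only then, with the leg held at that length, slide the orange cam lever fully closed against the leg by squeezing with the other finger. Finish while still holding: one finger keeping the leg at the pointer and the other on the closed lever, nothing let go. Leave the other things on the bench where they are.

Things in the scene. Friction and masses are not known exactly. Their poses are not given: they have to be found in the camera images.
- jig: fixed aluminium plate, 10 mm thick, with a dark tube (axis at height 62 mm) ending in a black collar 48 mm wide, top 84 mm. Origin on the worktop under the tube's mouth, the collar's front. +y: the leg slides out; -x: lever side; +x: ear and scale side. Plate y -140 to 155, x -60 to 95 beside the leg, -45 to 45 behind the mouth. Beside the leg only leg and lever rise over 24 mm
- leg: sliding leg, 22 mm tube and grey foot block. Its origin and axes are the jig's when fully in, as at the start; slides 95 mm along jig +y; an inside spring always draws it in with 4 to 6 N. In its axes, mm: block x -13 to 13, y 20 to 60, z 41 to 83; rubber foot to y 77. At the block's end a flat ear stands out to x +55: see leg_ear
- leg_ear (a point): middle of the ear's inner face, in leg axes (35, 55, 62) mm; the ear is 8 mm thick, z 41 to 83, x 13 to 55. A finger of the open hand, between collar and ear on the block's +x side, pushes here in +y and so draws the leg out and holds it
- needle (a point): tip of the white needle under the ear, in leg axes (70, 59, 20) mm; shows the leg's length on the white scale
- pointer: red length pointer, fixed on the scale; axes are the jig's, origin in jig axes x 78, z 12 mm. In y it stands 30 to 75 mm further out than the needle at the start. The leg is at its length when the needle and it face each other tip to tip (same jig y)
- pointer_tip (a point): tip of the red pointer that faces the needle, (-6, 0, 8) mm in pointer axes
- cam (a joint): orange cam lever, a paddle that slides straight toward the leg (jig +x): 0 open (start), 0.012 m closed on its stop. Needs about 3 N, stays where left. Upright bar along jig y -35 to 155, z 42 to 82, 6 mm thick; outer face at jig x -43 mm open, -31 closed: 56 and 44 mm from the block's flat +x side. Works alike wherever pressed along its length
- paddle (a point): middle of the paddle's outer face, jig (-43 open, 60, 62) mm; moves with the lever
- parts_case: bystander, sizes in mm: blue compartment case with clear lid, 176x235x51, left of the jig; stands loose on the worktop, origin under its middle; leave alone
- box_seal: bystander, sizes in mm: brown carton 62x95x50, front left; stands loose on the worktop, origin under its middle; leave alone
- spool_copper: bystander, sizes in mm: copper wire spool 80x71x50, left beyond the vice; stands loose on the worktop, origin under its middle; leave alone
- screw_jar: bystander, sizes in mm: jar of brass screws, 58 across, 68 tall, right; stands loose on the worktop, origin under its middle; leave alone
- pink_tin: bystander, sizes in mm: pink tin, 66 across, 64 tall, right; stands loose on the worktop, origin under its middle; leave alone
- tape_measure: bystander, sizes in mm: yellow tape measure 40x76x64, right; stands loose on the worktop, origin under its middle; leave alone

How it is judged:
By the outcome, as a careful person would: the job done as asked, in the order asked, and still so for the second after the job is handed in, while the arm keeps its last pose, push and grip.
It also fails if it takes over 29 s, if anything falls off the work surface, if the arm or the gripper's body presses on something with over 40 N, if the wrist force passes 120 N, or if a joint passes its speed limit or range.

## Working session

There is one attempt and no reset: what is moved stays moved. The work goes in short steps, Python scripts to look and compute and a tool call to move; the robot and the scene stay as the last step left them, time stands still between calls to the robot, and variables do not carry over. Pictures are saved under pics/ and viewed, at most 10 in all, crops included, and the job is handed in when it is done.

Besides the shell and the picture viewer there is one more tool, called after "Emit:" as name(argument=value, ...), one argument or row to a line, values as JSON. drive_tool: Moves the arm, as the interface text tells. Its arguments: {"type":"object","properties":{"increments":{"type":"array","items":{"type":"array"}},"squeeze":{"type":"number"}},"required":["increments"]}

```bash
mkdir -p pics; ls; python3 - <<'E'
from bench import *
import cv2
for n in("side","top"):
    cv2.imwrite(f"pics/{n}0.png",grab_frame(n)[:,:,::-1]); c=calibration(n); print(n,c)
s=observe();print(s)
E
```

```text
pics
side {'fx': 451.68774143897156, 'fy': 451.68774143897156, 'cx': 315.34079575738207, 'cy': 207.14593871834134, 'k1': -0.019984540430828132, 'R': array([[-0.89936277,  0.4366695 , -0.02159498],
       [ 0.29596566,  0.5717276 , -0.76520055],
       [-0.3217933 , -0.69458426, -0.6434297 ]]), 't': array([ 506.99229717,  -92.27520356, 1505.89457615])}
top {'fx': 491.1289032247017, 'fy': 491.1289032247017, 'cx': 306.77152158789784, 'cy': 195.94742958996432, 'k1': -0.05645741916570916, 'R': array([[ 2.73562463e-03, -9.99788925e-01, -2.03622549e-02],
       [-9.94089811e-01, -5.09045542e-04, -1.08559611e-01],
       [ 1.08526332e-01,  2.05388885e-02, -9.93881376e-01]]), 't': array([-4.27082440e-01,  5.73464105e+02,  1.50998474e+03])}
{'t': 0.1, 'joint_pos': array([ 1.14561013e+00,  3.53620876e-01,  1.63403667e+00, -8.45261639e-06,
        1.15520873e+00, -2.42206828e-03]), 'joint_vel': array([ 0.00068168, -0.00092263, -0.00287105,  0.00042755, -0.00017615,
       -0.00122298]), 'joint_efforts': array([ 5.48722983e-04, -6.06355333e+01, -3.42816961e+01,  8.84695351e-05,
        4.07365951e-03, -1.30868654e-05]), 'eef_pos': array([256.26876367, 569.58522798, 230.62041707]), 'orientation': array([ 2.09809687e-01,  9.77742036e-01, -6.23129769e-04, -1.31340043e-04]), 'contact_force': array([-0.72700163,  0.45078046, -0.18380375]), 'wrist_torque': array([-0.00571405, -0.01536886, -0.02053534]), 'finger_force': 0.0, 'opening': 85.51729808414612}
```

View pics/top0.png

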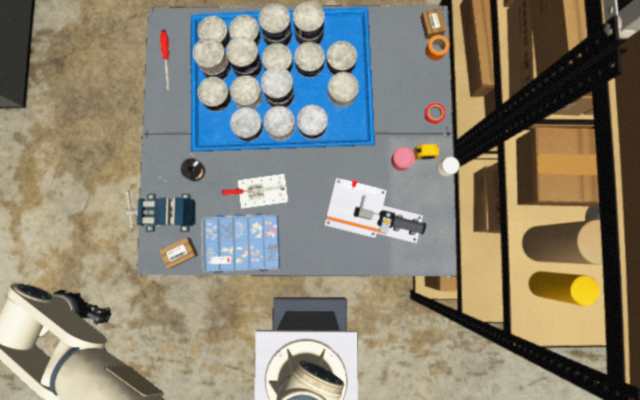

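View pics/side0.png

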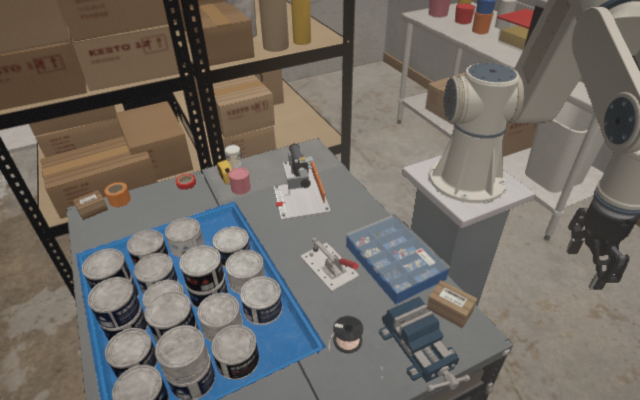

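```bash
python3 - <<'E'
import cv2
a=cv2.imread("pics/top0.png")[170:250,315:435]; b=cv2.imread("pics/side0.png")[135:225,260:340]
cv2.imwrite("pics/topc.png",cv2.resize(a,None,fx=6.6,fy=6.6,interpolation=cv2.INTER_CUBIC))
cv2.imwrite("pics/sidec.png",cv2.resize(b,None,fx=6.6,fy=6.6,interpolation=cv2.INTER_CUBIC))
E
```

```text
(no output)
```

View pics/topc.png

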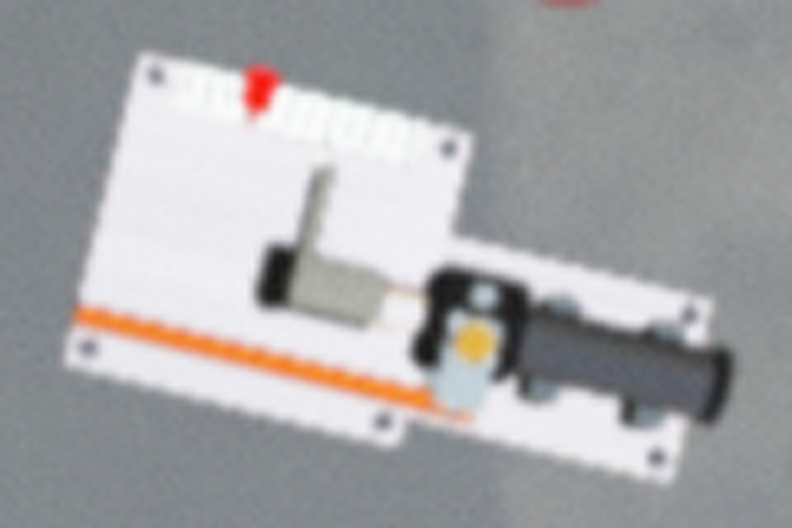

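View pics/sidec.png

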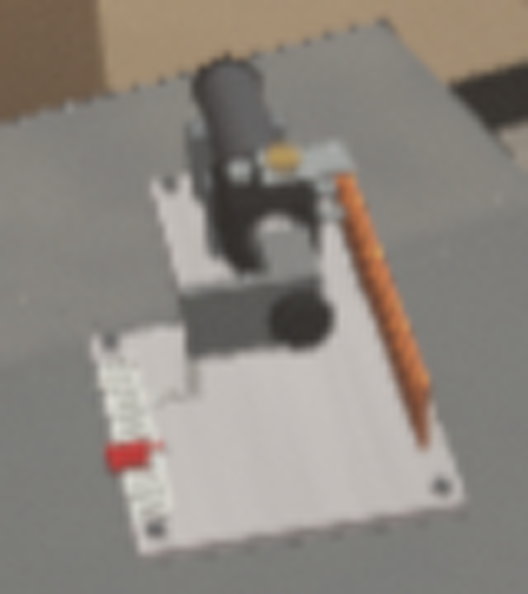

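```bash
cat > h.py <<'E'
import numpy as np
from bench import *
from scipy.optimize import least_squares
def proj(n,X):
    c=calibration(n); P=np.atleast_2d(X)@c['R'].T+c['t']; s=P[:,:2]/P[:,2:]
    s=s*(1+c['k1']*(s**2).sum(1,keepdims=True)); return s*[c['fx'],c['fy']]+[c['cx'],c['cy']]
def jig(p,J):
    c,s=np.cos(p[2]),np.sin(p[2]); J=np.atleast_2d(J).astype(float)
    return np.c_[p[0]+c*J[:,0]-s*J[:,1],p[1]+s*J[:,0]+c*J[:,1],J[:,2]]
E
python3 - <<'E'
from h import *
J=[[-60,155,10],[95,155,10],[45,-140,10],[-45,-140,10],[-40,155,82],[55,59,83]]
U=[[65,365],[140,53],[713,298],[672,484],[76,313],[323,168]]
K=[[95,155,10],[-60,155,10]];V=[[143,553],[465,503]]
f=lambda u,o:(np.array(u)+.5)/6.6-.5+np.array(o)
U=f(U,[315,170]);V=f(V,[260,135])
pt=f([[252,120]],[315,170]);ps=f([[162,447]],[260,135])
def r(p,e=0):
    q=[[72,p[3],20]]
    return np.r_[(proj('top',jig(p,J))-U).ravel(),(proj('side',jig(p,K))-V).ravel(),(proj('top',jig(p,q))-pt).ravel(),(proj('side',jig(p,q))-ps).ravel()]
s=least_squares(r,[400,-200,-.2,110],x_scale=[10,10,.1,10],loss='soft_l1');print(s.x,np.round(r(s.x),1).reshape(-1,2).tolist())
p=s.x
for n,J2 in dict(ear=[35,55,62],tip=[72,p[3],20],padd=[-43,60,62]).items(): print(n,jig(p,J2))
for n in('top','side'):
    print(n,proj(n,jig(p,[70,59,20])),proj(n,jig(p,[72,p[3],20])), proj(n,jig(p,[0,0,84])))
E
```

```text
[ 5.05516491e+02 -2.19392913e+02 -2.42144196e-01  9.41451270e+01] [[-0.2, -0.2], [0.1, -0.1], [0.1, 0.2], [0.1, -0.3], [0.1, 0.1], [1.0, -0.8], [-0.6, 0.6], [0.8, 0.4], [0.2, 0.9], [0.7, 0.4]]
ear [[ 552.68356812 -174.38994825   62.        ]]
tip [[ 597.99053954 -145.25887701   20.        ]]
padd [[ 478.15805943 -150.83260216   62.        ]]
top [[363.63915206 191.90646219]] [[352.9581899  188.64464064]] [[379.36730457 216.51410508]]
side [[283.70375478 195.77906587]] [[284.82909151 202.74931567]] [[301.15998198 165.67810585]]
```

Emit:
drive_tool(
  increments=[
    [[15.5,-47.2,-3],-5,0],
    [[15.5,-47.2,-3],-5,0],
    [[15.5,-47.2,-3],-5,0],
    [[15.5,-47.2,-3],-5,0],
    [[15.5,-47.2,-3],-5,0],
    [[15.5,-47.2,-3],-5,0],
    [[15.5,-47.2,-3],-5,0],
    [[15.5,-47.2,-3],-5,0],
  ],
)

```text
t: 1.1
eef_pos: [380.6, 190.8, 207.2]
orientation: [0.533, 0.846, 0.0, 0.0]
contact_force: [0.5, 0.1, 0.0]
opening: 85.2
finger_force: 0.0
```

Emit:
drive_tool(
  increments=[
    [[15.5,-47.2,-7],-5,0],
    [[15.5,-47.2,-7],-5,0],
    [[15.5,-47.2,-7],-5,0],
    [[15.5,-47.2,-7],-5,0],
    [[15.5,-47.2,-7],-5,0],
    [[15.5,-47.2,-7],-5,0],
    [[15.5,-47.2,-7],-5,0],
    [[15.5,-47.2,-7],-5,0],
  ],
)

```text
t: 2.1
eef_pos: [504.6, -186.9, 150.8]
orientation: [0.79, 0.613, -0.0, -0.0]
contact_force: [0.3, 0.4, -0.4]
opening: 85.5
finger_force: 0.0
```

Emit:
drive_tool(
  increments=[
    [[0,0,0],0,0],
  ],
)

```text
t: 2.22
eef_pos: [505.0, -188.0, 150.5]
orientation: [0.79, 0.613, -0.0, 0.0]
contact_force: [-0.3, 0.6, -1.0]
opening: 85.5
finger_force: 0.0
```

```bash
python3 - <<'E'
from h import *
import cv2
from scipy.spatial.transform import Rotation as R
s=observe();print(s['t'],s['eef_pos'],s['contact_force'],s['opening'],s['joint_pos'])
M=R.from_quat(s['orientation']).as_matrix();print(M[:,1],np.degrees(np.arctan2(M[1,1],M[0,1])))
c=lambda im,u,v,w,h:im[v:v+h,u:u+w,::-1]
a=c(grab_frame('top'),310,160,110,90);b=c(grab_frame('side'),240,110,110,90)
cv2.imwrite('pics/a1.png',cv2.resize(np.vstack([a,b]),None,fx=3.3*1,fy=3.3,interpolation=cv2.INTER_CUBIC))
E
```

```text
2.225 [ 504.96175804 -187.97910655  150.50282844] [-0.33986598  0.63491022 -1.02767618] 85.50851619759929 [-3.58875710e-01  3.15278577e-01  1.89214664e+00 -5.43621700e-04
  9.34267587e-01 -1.06344282e-01]
[ 9.68363706e-01 -2.49543005e-01 -1.46055098e-04] -14.450471376832905
```

View pics/a1.png

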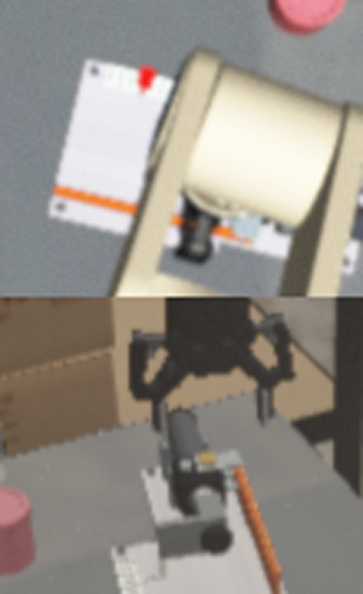

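Emit:
drive_tool(
  increments=[
    [[0,2.8,-30],0.6,0],
    [[0,0,-30],0,0],
    [[0,0,-20],0,0],
    [[0,0,-15],0,0],
    [[0,0,-12],0,0],
    [[0,0,-10],0,0],
    [[0,0,0],0,0],
  ],
)

```text
t: 3.2
eef_pos: [504.1, -182.3, 33.8]
orientation: [0.786, 0.618, -0.0, -0.0]
contact_force: [-0.1, -0.5, 0.2]
opening: 85.5
finger_force: 0.0
```

```bash
python3 - <<'E'
from h import *
import cv2
s=observe();print(s['t'],s['eef_pos'],s['contact_force'],s['opening'])
c=lambda im,u,v,w,h:im[v:v+h,u:u+w,::-1]
a=c(grab_frame('side'),240,130,110,90)
cv2.imwrite('pics/a2.png',cv2.resize(a,None,fx=6.5,fy=6.5,interpolation=cv2.INTER_CUBIC))
E
```

```text
3.2 [ 504.13879104 -182.25986002   33.82391731] [-0.06719657 -0.51893888  0.18307085] 85.4540513189812
```

View pics/a2.png

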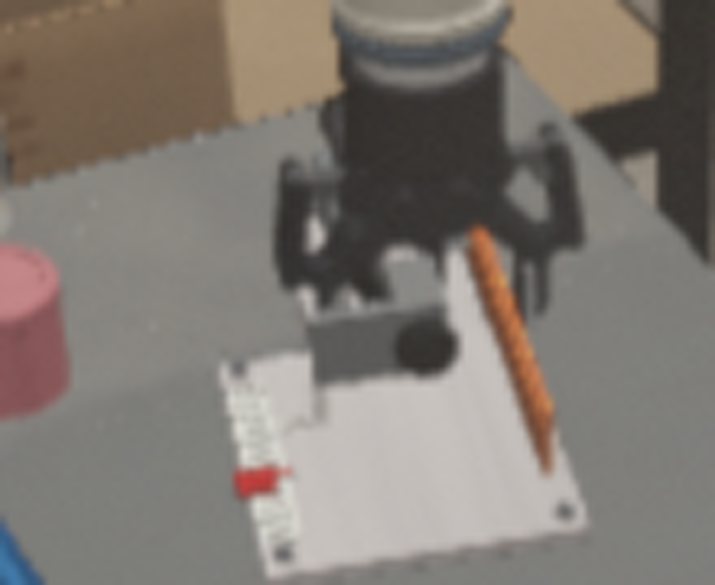

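Emit:
drive_tool(
  increments=[
    [[2.6,5.5,0],0,0],
    [[1.4,5.8,0],0,0],
    [[1.4,5.8,0],0,0],
    [[1.4,5.8,0],0,0],
    [[1.4,5.8,0],0,0],
    [[0,0,0],0,0],
  ],
)

```text
t: 4.0
eef_pos: [513.3, -153.4, 34.6]
orientation: [0.786, 0.618, 0.0, 0.0]
contact_force: [-0.6, -4.1, 3.8]
opening: 85.2
finger_force: 2.0
```

```bash
cat > look.py <<'E'
from h import *
import cv2,sys
p=[505.516,-219.393,-.242144]
s=observe();c,q=np.cos(p[2]),np.sin(p[2]);d=s['eef_pos'][:2]-p[:2];f=s['contact_force']
print(s['t'],'jig',c*d[0]+q*d[1],-q*d[0]+c*d[1],s['eef_pos'][2],'F jig',c*f[0]+q*f[1],-q*f[0]+c*f[1],f[2],s['opening'],s['finger_force'])
if len(sys.argv)>1:
    a=np.mean([grab_frame('side').astype(float) for _ in range(4)],0).astype('uint8')[160:215,260:330,::-1]
    b=np.mean([grab_frame('top').astype(float) for _ in range(4)],0).astype('uint8')[170:225,320:390,::-1]
    cv2.imwrite(f'pics/{sys.argv[1]}_raw.png',np.hstack([a,b]))
    cv2.imwrite(f'pics/{sys.argv[1]}.png',cv2.resize(np.vstack([a,b]) if 0 else np.hstack([a,b]),None,fx=5.7,fy=5.7,interpolation=cv2.INTER_CUBIC))
E
python3 look.py a3
```

```text
4.0 jig -8.27817044123437 65.91526582535688 34.626879917471626 F jig 0.41080688350306616 -4.164036258766381 3.7786394456405716 85.23092610698137 2.038361504673958
```

View pics/a3.png

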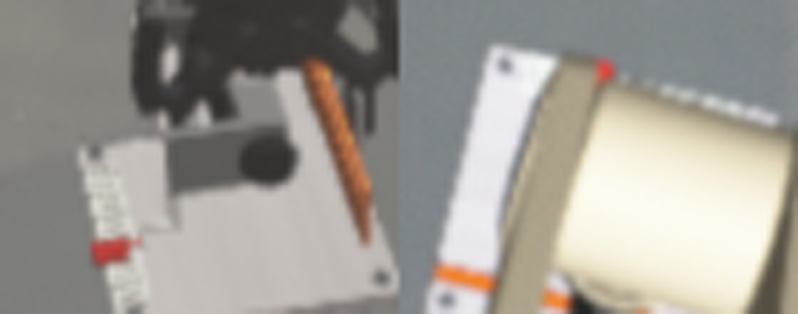

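Emit:
drive_tool(
  increments=[
    [[0.9,3.6,0],0,0],
    [[0.9,3.6,0],0,0],
    [[0.9,3.6,0],0,0],
    [[0,0,0],0,0],
    [[0,0,0],0,0],
  ],
)

```text
t: 5.03
eef_pos: [515.5, -143.1, 34.3]
orientation: [0.786, 0.618, 0.0, 0.0]
contact_force: [1.3, -5.0, 2.4]
opening: 85.6
finger_force: 2.2
```

```bash
cat > zoom.py <<'E'
from h import *
import cv2,sys
from look import p
a=np.mean([grab_frame('side').astype(float) for _ in range(6)],0)[188:216,268:304,::-1]
np.save('pics/'+sys.argv[1]+'.npy',a)
k=20
b=cv2.resize(np.clip((a-60)*1.35,0,255).astype('uint8'),None,fx=k,fy=k,interpolation=cv2.INTER_CUBIC)
def q(J): return tuple(int(v) for v in ((proj('side',jig(p,J))[0]-[268,188]+.5)*k-.5))
for y in range(60,155,5): cv2.circle(b,q([95,y,10]),2,(255,0,0),-1)
cv2.imwrite('pics/'+sys.argv[1]+'.png',b)
for y in (90,94,98): print(y,q([70,y,20]),q([72,y,20]))
E
sed -i 's/if len(sys.argv)>1:/if len(sys.argv)>1 and __name__=="__main__":/' look.py
python3 zoom.py z1
```

```text
5.025 jig -8.622942597784716 76.46886446171864 34.28292058858343 F jig 2.4700441812119713 -4.563609814375758 2.3624765668134007 85.64509889117444 2.15707428753376
90 (354, 286) (341, 287)
94 (358, 301) (345, 303)
98 (362, 317) (350, 319)
```

View pics/z1.png

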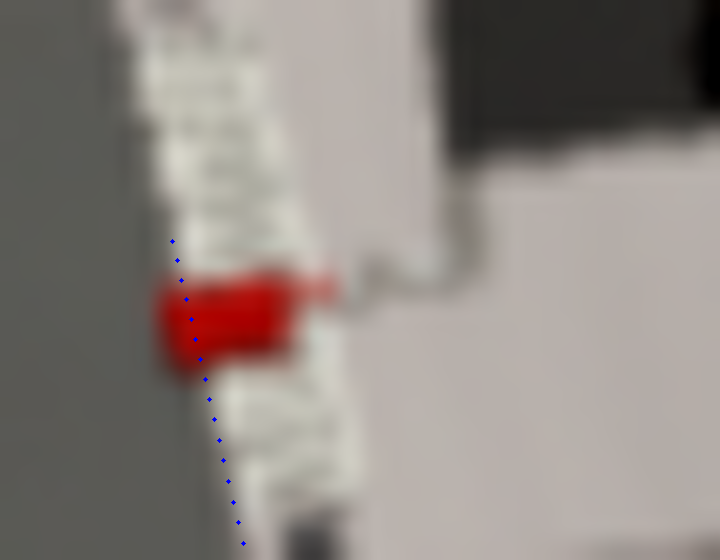

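```bash
cat > prof.py <<'E'
from h import *
import cv2
p=[505.516,-219.393,-.242144]
def prof(im,n,xs,ys,z,red=False):
    im=im.astype(np.float32); v=im[:,:,2]-im[:,:,1] if red else im.mean(2)
    o=[]
    for x in xs:
        uv=proj(n,jig(p,np.c_[np.full(len(ys),x),ys,np.full(len(ys),z)])).astype(np.float32)
        o.append(cv2.remap(v,uv[:,0].reshape(-1,1),uv[:,1].reshape(-1,1),cv2.INTER_CUBIC).ravel())
    return np.mean(o,0)
E
python3 - <<'E'
from prof import *
t=cv2.imread('pics/top0.png');s=cv2.imread('pics/side0.png')
z=np.zeros_like(s,dtype=np.float32);z[188:216,268:304]=np.load('pics/z1.npy')
def show(l,im,n,xs,y0,y1,zz,red=False,st=2):
    ys=np.arange(y0,y1,st);print(l,y0,np.round(prof(im,n,xs,ys,zz,red)).astype(int).tolist())
show('top ear',t,'top',np.arange(25,51,5),40,86,83)
show('top plate end',t,'top',np.arange(0,90,10),143,167,10)
show('top red body',t,'top',[76,78,80,82],78,112,20,True)
show('top red tip',t,'top',[71,72,73,74],78,112,20,True)
show('top needle',t,'top',[62,64,66,68],40,80,20)
show('side plate end',s,'side',np.arange(0,80,10),143,167,10)
for nm,im in(('0',s),('1',z)):
    show(nm+' side ear bottom',im,'side',np.arange(20,46,5),50,120,41)
    show(nm+' red tip',im,'side',[71,72,73,74],78,112,20,True)
    show(nm+' needle',im,'side',[60,62,64,66,68],40,115,20)
E
```

```text
top ear 40 [238, 239, 239, 239, 239, 238, 235, 223, 202, 180, 162, 151, 159, 191, 224, 237, 239, 239, 238, 238, 238, 238, 238]
top plate end 143 [236, 235, 236, 237, 235, 227, 201, 167, 143, 135, 135, 136]
top red body 78 [-2, -2, -2, -1, 1, 13, 40, 70, 104, 113, 89, 53, 23, 4, -1, -3, -2]
top red tip 78 [-1, -1, -1, -1, -1, 0, 1, 8, 19, 21, 13, 4, -1, 0, -1, -1, -1]
top needle 40 [240, 240, 239, 239, 238, 234, 228, 225, 226, 231, 236, 237, 238, 239, 239, 239, 239, 239, 239, 239]
side plate end 143 [189, 188, 185, 178, 166, 150, 135, 127, 124, 123, 123, 123]
0 side ear bottom 50 [98, 110, 127, 145, 164, 177, 186, 191, 192, 191, 191, 190, 190, 190, 190, 190, 190, 190, 189, 189, 189, 189, 189, 189, 189, 189, 189, 189, 188, 188, 188, 188, 188, 188, 188]
0 red tip 78 [4, 6, 9, 13, 20, 26, 27, 20, 13, 8, 6, 5, 4, 5, 5, 5, 5]
0 needle 40 [191, 190, 190, 188, 185, 181, 176, 172, 171, 175, 181, 187, 190, 190, 190, 190, 190, 190, 190, 190, 190, 190, 190, 190, 190, 190, 190, 190, 190, 190, 190, 191, 191, 191, 190, 190, 190, 190]
1 side ear bottom 50 [17, 44, 72, 89, 94, 92, 90, 90, 90, 90, 90, 90, 90, 90, 90, 89, 90, 93, 99, 112, 130, 149, 166, 180, 187, 191, 191, 191, 191, 191, 191, 191, 191, 192, 193]
1 red tip 78 [4, 6, 9, 13, 19, 25, 25, 19, 12, 7, 5, 5, 5, 5, 5, 5, 5]
1 needle 40 [193, 193, 193, 193, 193, 193, 193, 193, 193, 193, 193, 193, 193, 193, 193, 193, 193, 193, 193, 192, 191, 188, 184, 179, 175, 172, 172, 175, 183, 190, 193, 193, 193, 193, 193, 193, 193, 193]
```

```bash
python3 - <<'E'
from prof import *
s=cv2.imread('pics/side0.png').astype(np.float32)
a=np.zeros_like(s);a[160:215,260:330]=cv2.imread('pics/a3_raw.png')[:,:70]
z=np.zeros_like(s);z[188:216,268:304]=np.load('pics/z1.npy')
g=np.zeros_like(s);g[130:220,240:350]=cv2.resize(cv2.imread('pics/a2.png'),(110,90),interpolation=cv2.INTER_AREA)
for nm,im in(('0',s),('a2',g),('a3',a),('z1',z)):
    ys=np.arange(45,120,.5)
    for lab,xs in(('ear',np.arange(20,46,3)),):
        v=prof(im,'side',xs,ys,41); k=np.where((v[:-1]<142)&(v[1:]>=142))[0][-1]; e=ys[k]+.5*(142-v[k])/(v[k+1]-v[k])
    w=prof(im,'side',[60,62,64,66,68],ys,20); m=np.abs(ys-(e-0.7))<9; d=np.clip(190-w,0,99)*m
    r=prof(im,'side',[71,72,73,74],ys,20,True);r=np.clip(r-6,0,99)*(np.abs(ys-89)<11)
    print(nm,'ear',e,'needle',(d*ys).sum()/d.sum(),'red',(r*ys).sum()/r.sum())
E
```

```text
0 ear 55.667424857616425 needle 54.69848321103776 red 88.92451332848792
a2 ear 55.44086095690727 needle 54.885175437407284 red 88.73693407403105
a3 ear 80.40530756115913 needle 81.60255908120182 red 88.74176891225524
z1 ear 91.29082337021828 needle 90.18288517474201 red 88.72381377711527
```

Emit:
drive_tool(
  increments=[
    [[0.1,0.4,0],0,0],
    [[0,0,0],0,0.15],
    [[0,0,0],0,0.25],
    [[0,0,0],0,0.35],
    [[0,0,0],0,0.35],
  ],
  squeeze=20,
)

```text
t: 5.95
eef_pos: [515.4, -142.8, 34.7]
orientation: [0.786, 0.618, -0.0, 0.0]
contact_force: [-0.3, -4.9, -1.6]
opening: 55.6
finger_force: 0.0
```

```bash
python3 look.py
```

```text
5.95 jig -8.766383051063377 76.76273276051481 34.737532656613006 F jig 0.9129026160930647 -4.840892249723583 -1.633216296762615 55.64618356799034 0.0
```

Emit:
drive_tool(
  increments=[
    [[0,0,0],0,0.42],
    [[0,0,0],0,0.48],
    [[0,0,0],0,0.55],
    [[0,0,0],0,0.7],
    [[0,0,0],0,0.7],
    [[0,0,0],0,0.7],
  ],
)

```text
t: 6.7
eef_pos: [513.6, -142.3, 33.8]
orientation: [0.786, 0.618, -0.001, -0.001]
contact_force: [-3.8, -4.8, 3.6]
opening: 43.3
finger_force: 21.1
```

```bash
python3 look.py; python3 zoom.py z2 >/dev/null; python3 - <<'E'
from prof import *
z=np.zeros((400,640,3),np.float32);z[188:216,268:304]=np.load('pics/z2.npy')
ys=np.arange(45,120,.5)
v=prof(z,'side',np.arange(20,46,3),ys,41);k=np.where((v[:-1]<142)&(v[1:]>=142))[0][-1];print('ear',ys[k]+.5*(142-v[k])/(v[k+1]-v[k]))
cv2.imwrite('pics/z3.png',cv2.resize(grab_frame('side')[140:220,250:350,::-1],None,fx=7.4,fy=7.4,interpolation=cv2.INTER_CUBIC))
E
```

```text
6.7 jig -10.602380332611684 76.81532681366481 33.77975939867159 F jig -2.5464589805333144 -5.541576695549562 3.5680300415079085 43.349652482701075 21.126781404018402
ear 93.82189905643463
```

View pics/z3.png

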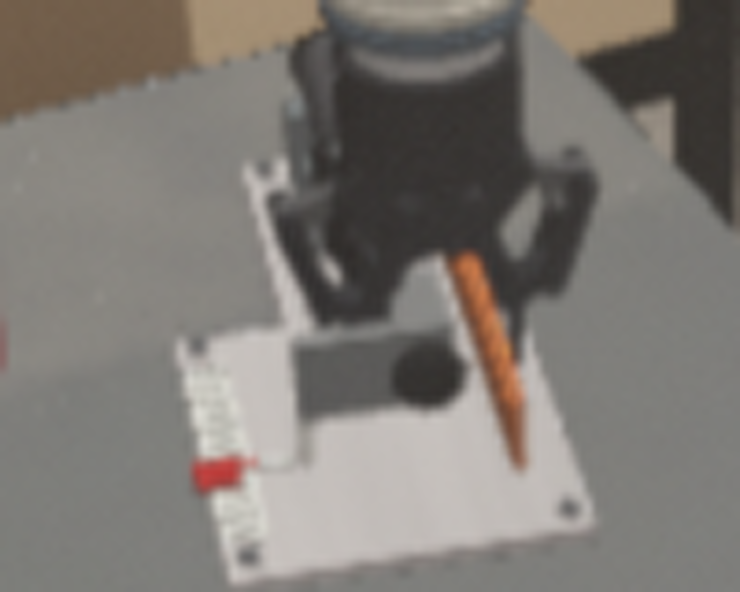

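```bash
python3 - <<'E'
from prof import *
fs=[cv2.imread('pics/side0.png').astype(np.float32)]
for n in('z1','z2'):
    z=np.zeros((400,640,3),np.float32);z[188:216,268:304]=np.load(f'pics/{n}.npy');fs.append(z)
for im,y0 in zip(fs,(42,78,78)):
    ys=np.arange(y0,y0+30,2)
    print(y0,'ear',prof(im,'side',np.arange(20,46,3),ys,41).round().astype(int))
    print('needle',prof(im,'side',[60,62,64,66,68],ys,20).round().astype(int))
    print('foot',prof(im,'side',[50,52,54],ys,20).round().astype(int))
E
```

```text
42 ear [ 89  89  89  92  98 109 126 145 164 177 186 191 192 191 191]
needle [190 190 188 185 181 176 172 171 175 181 187 190 190 190 190]
foot [156 155 154 155 157 158 163 168 174 180 185 189 190 189 189]
78 ear [ 90  89  90  92  99 112 130 149 167 180 187 191 191 191 191]
needle [192 191 188 184 179 175 172 172 175 183 190 193 193 193 193]
foot [158 158 159 160 161 162 165 171 176 183 188 190 192 191 191]
78 ear [ 90  89  89  89  90  95 107 124 144 163 177 187 190 191 191]
needle [193 192 193 195 196 196 195 191 185 179 179 184 190 193 193]
foot [160 159 158 157 155 155 156 158 161 168 176 183 188 190 191]
```

Emit:
drive_tool(
  increments=[
    [[-0.2,-0.8,0],0,0.7],
    [[-0.2,-0.8,0],0,0.7],
    [[0,0,0],0,0.7],
    [[0,0,0],0,0.7],
  ],
)

```text
t: 7.55
eef_pos: [513.6, -142.4, 33.8]
orientation: [0.786, 0.618, -0.0, -0.002]
contact_force: [-2.6, 7.5, 4.8]
opening: 43.6
finger_force: 21.7
```

```bash
cat > ear.py <<'E'
from prof import *
import sys
if sys.argv[1]=='0': im=cv2.imread('pics/side0.png').astype(np.float32)
elif sys.argv[1]=='live': im=np.mean([grab_frame('side').astype(np.float32) for _ in range(6)],0)[:,:,::-1]
ys=np.arange(45,120,.25)
for nm,xs,z in(('ear',np.arange(18,52,2),41),('block',np.arange(-12,12,2),41)):
    v=prof(im,'side',xs,ys,z);e=[]
    for L in(125,142,160):
        k=np.where((v[:-1]<L)&(v[1:]>=L))[0][-1];e.append(ys[k]+.25*(L-v[k])/(v[k+1]-v[k]))
    print(nm,np.round(e,2))
ys=np.arange(78,112,2)
print('needle',prof(im,'side',[60,62,64,66,68],ys,20).round().astype(int))
E
python3 ear.py 0; python3 ear.py live; python3 look.py
```

```text
ear [53.93 55.77 57.73]
block [58.53 60.05 61.8 ]
needle [190 190 190 190 190 190 190 190 190 190 190 190 191 191 191 190 190]
ear [92.08 93.75 95.68]
block [96.45 97.77 99.23]
needle [193 193 193 195 197 198 196 192 185 179 179 184 190 193 193 193 193]
7.85 jig -10.592471285172373 76.657320154073 33.791473133395144 F jig -3.9627875679701967 6.6394173037814985 2.933739145263301 43.682034154945065 21.72327071428299
```

```bash
python3 - <<'E'
from prof import *
S=[('side0',cv2.imread('pics/side0.png').astype(np.float32),44)]
for n in('z1','z2'):
    z=np.zeros((400,640,3),np.float32);z[188:216,268:304]=np.load(f'pics/{n}.npy');S.append((n,z,76))
S.append(('live',np.mean([grab_frame('side').astype(np.float32) for _ in range(10)],0)[:,:,::-1],76))
print('plate bgr',S[0][1][int(200),300])
for n,im,y0 in S:
    ys=np.arange(y0,y0+32,2.)
    for xs in([58,60,62,64],[65,66,67,68]):
      print(n,xs[0],'g-r',(-prof(im,'side',xs,ys,20,True)).round(1).tolist())
live=S[-1][1]; ys=np.arange(76,108,2.)
print('red 71-74',prof(live,'side',[71,72,73,74],ys,20,True).round(0).tolist())
t=cv2.imread('pics/top0.png').astype(np.float32); ys=np.arange(44,76,2.)
print('top g-r',(-prof(t,'top',[62,64,66,68],ys,20,True)).round(1).tolist())
cv2.imwrite('pics/z4.png',cv2.resize(np.clip((live[188:212,272:304]-120)*1.9,0,255).astype('uint8'),None,fx=22,fy=22,interpolation=cv2.INTER_NEAREST))
E
```

```text
plate bgr [184. 187. 193.]
side0 58 g-r [-5.900000095367432, -5.800000190734863, -5.300000190734863, -4.900000095367432, -4.599999904632568, -4.5, -4.5, -4.800000190734863, -5.099999904632568, -5.5, -6.0, -6.099999904632568, -6.0, -5.699999809265137, -5.400000095367432, -5.199999809265137]
side0 65 g-r [-5.800000190734863, -5.800000190734863, -5.400000095367432, -4.900000095367432, -4.599999904632568, -4.800000190734863, -5.0, -5.5, -5.800000190734863, -5.599999904632568, -5.300000190734863, -5.199999809265137, -5.400000095367432, -5.599999904632568, -5.599999904632568, -5.5]
z1 58 g-r [-5.400000095367432, -5.199999809265137, -5.099999904632568, -4.800000190734863, -4.199999809265137, -3.5, -3.0999999046325684, -3.4000000953674316, -4.300000190734863, -5.099999904632568, -5.400000095367432, -5.599999904632568, -5.800000190734863, -5.699999809265137, -5.599999904632568, -5.5]
z1 65 g-r [-5.199999809265137, -5.099999904632568, -5.199999809265137, -5.099999904632568, -5.099999904632568, -5.099999904632568, -5.0, -5.099999904632568, -5.199999809265137, -5.300000190734863, -5.5, -5.599999
[... 885 characters left out ...]
65137]
live 65 g-r [-5.599999904632568, -5.599999904632568, -5.599999904632568, -5.099999904632568, -4.400000095367432, -3.5, -2.4000000953674316, -1.600000023841858, -1.5, -2.4000000953674316, -3.799999952316284, -4.800000190734863, -5.199999809265137, -5.400000095367432, -5.400000095367432, -5.300000190734863]
red 71-74 [5.0, 4.0, 6.0, 9.0, 13.0, 19.0, 25.0, 25.0, 19.0, 12.0, 7.0, 5.0, 5.0, 5.0, 5.0, 5.0]
top g-r [-0.800000011920929, -1.399999976158142, -1.100000023841858, -0.699999988079071, -1.100000023841858, -0.8999999761581421, -0.4000000059604645, 0.5, 0.5, -0.4000000059604645, -0.800000011920929, -1.0, -1.100000023841858, -0.8999999761581421, -0.8999999761581421, -0.699999988079071]
```

View pics/z4.png

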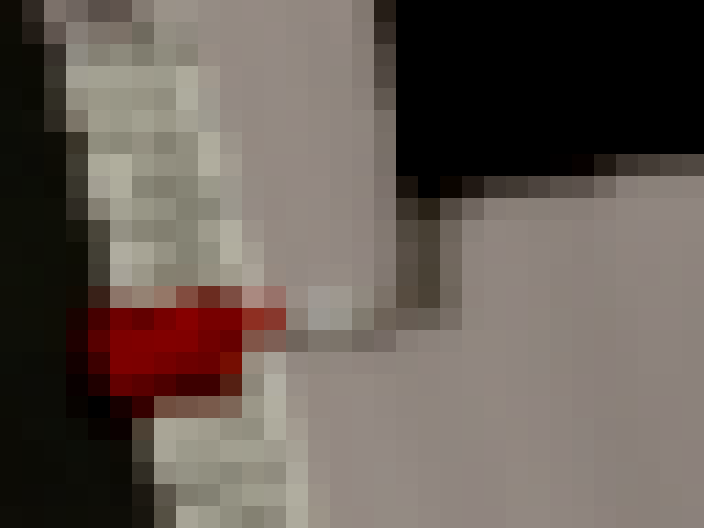

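Emit:
drive_tool(
  increments=[
    [[-0.2,-0.7,0],0,0.7],
    [[0,0,0],0,0.7],
    [[0,0,0],0,0.7],
  ],
)

```text
t: 8.72
eef_pos: [513.5, -142.6, 33.8]
orientation: [0.787, 0.618, -0.0, -0.002]
contact_force: [-1.5, 11.4, 4.4]
opening: 43.4
finger_force: 21.4
```

```bash
python3 look.py; python3 ear.py live
```

```text
8.725 jig -10.65856982217021 76.42985108184054 33.7637989326573 F jig -4.156329270502516 10.704560161236113 4.36115859213106 43.38362641813821 21.422889232635498
ear [91.8  93.49 95.35]
block [96.37 97.68 99.19]
needle [193 193 193 194 194 194 192 189 185 181 182 187 191 193 193 193 193]
```

Emit:
drive_tool(
  increments=[
    [[-0.2,-0.8,0],0,0.7],
    [[0,0,0],0,0.7],
    [[0,0,0],0,0.7],
  ],
)

```text
t: 9.4
eef_pos: [513.4, -143.6, 33.8]
orientation: [0.786, 0.618, -0.0, -0.002]
contact_force: [-1.2, 9.0, 2.7]
opening: 43.5
finger_force: 21.3
```

```bash
python3 look.py; python3 ear.py live
```

```text
9.4 jig -10.554749348378357 75.42241748535058 33.78119203423522 F jig -3.3223594835729635 8.492329911874563 2.6814782287317693 43.4856338006149 21.263228058815002
ear [90.82 92.54 94.38]
block [95.09 96.5  98.13]
needle [193 193 193 192 191 188 184 180 180 183 188 191 192 193 193 193 193]
```

Emit:
drive_tool(
  increments=[
    [[0.3,1.2,0],0,0.7],
    [[0,0,0],0,0.7],
    [[0,0,0],0,0.7],
    [[0,0,0],0,0.7],
  ],
)

```text
t: 10.2
eef_pos: [513.3, -143.5, 33.8]
orientation: [0.786, 0.618, -0.001, -0.002]
contact_force: [-5.3, 3.4, 3.1]
opening: 43.4
finger_force: 20.9
```

```bash
python3 look.py; python3 ear.py live
```

```text
10.2 jig -10.588441847478512 75.51483382082517 33.758067377113896 F jig -5.943399306370324 2.004753668605816 3.148592657771696 43.39215610808464 20.85562974214554
ear [90.98 92.71 94.55]
block [95.57 96.95 98.65]
needle [193 193 193 192 190 187 183 180 180 183 188 192 192 193 193 193 193]
```

Stable: the leg is drawn about 36.8 mm against a target of about 36.3. The lever is closed at 43.4 mm opening, with 21 N of grip.

```bash
python3 -c "
from bench import sign_off
print(sign_off())"
```

```text
the job is handed in; nothing more can be done
None
```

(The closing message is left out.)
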